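# Pack up the order-desk kit

### The arm

A 6-joint arm with a two-finger parallel gripper is mounted at the origin on a cart in front of the work surface, level with it; the furniture and walls round the work are solid. World frame = base frame: x ahead of the robot, y to its left, z up, the work surface at z = 0. Lengths are in m, angles in rad, forces in N, time in s.
With the tool pointing down it reaches from about 0.35 to 1 m from the base axis. Payload 7.1 kg.
Tool frame: the origin (TCP) lies between the finger pads; the fingertips stand 22 mm ahead of it and the grasp point (between the pads) lies 3 mm ahead of it; z points along the fingers, y is the line along which they close (so a half turn about z gives the same grasp; the last joint's range is limited). The gripper opens to 85 mm and grips with 20 to 120 N. Pads are 22 mm wide; open, the fingers measure 114 mm over their backs; the gripper's body (76 mm by 85 mm) begins 54 mm behind the grasp point. The pads swing forward as they close: fully open they stand 13 mm farther back than shut.
Start: joints at [-1.175, 0.423, 1.63, -0, 1.089, -0.019], TCP at [0.252, -0.572, 0.227] pointing down, gripper open.
Joint ranges: [-3, 3], [-0.9, 2.11], [0.09, 2.58], [-1.31, 4.45], [0.11, 2.69], [-2.54, 2.54]. Speed limits (rad/s): [2.39, 2.39, 3.01, 3.14, 3.14, 3.14].

### API

Orientations are given as a rotation vector (axis times angle).
In Python, from rig import manip gives the robot as it stands. The module is installed in compiled form; this text tells all that it offers. Calls block until the motion is done:
- manip.move_to(position, orientation): joint-space move of the TCP to a pose.
- manip.servo_line(position, orientation=None, rate=0.15): straight line of the TCP; orientation=None keeps the orientation; rate is the mean speed in m/s.
- manip.set_joints(angles): joint-space move.
- manip.command_gripper(opening, f_grip=None): finger opening in m; f_grip is the grip in N (None keeps the last); returns when the fingers have stopped.
- manip.hold(seconds).
- manip.solve_ik(position, orientation): joint angles nearest the present ones, or None.
- manip.camera(name): name is "side" or "top" or "wrist"; returns a dict with "image" (420x560x3 uint8, red, green, blue), "fx", "fy", "cx", "cy" (pixels), "k1" (the pictures are not rectified: a ray, as slopes to the right and down, at radius r is drawn at 1 + k1 r^2 times it, then the intrinsics apply), "cam_to_world" (4x4, takes a point from camera to world coordinates); the wrist camera has in their place "mount" (4x4, takes a point from camera to tool coordinates, whose origin is the TCP and whose axes are the flange's). Camera axes: x right, y down, z forward; pixel columns grow to the right and rows downward; lengths in m; the calibration is good to about 2 mm. A picture is of the moment at which its call begins: read the wrist's pose just before it. There is no depth.
A pose or a line that the arm cannot do raises manip.IKError and nothing moves.
- manip.sign_off(): hands the job in; it is judged then, once.
Readings, each from a call of its own:
- manip.get_time(): time.
- manip.get_joint_positions(): joint angles.
- manip.get_joint_vel(): joint speeds.
- manip.get_tau(): joint torques, N m.
- manip.get_position(): TCP position.
- manip.get_ee_rot(): TCP orientation.
- manip.get_contact_force(): force on the tool from outside, world axes, zero at the start.
- manip.get_torque(): the same for the moment, N m.
- manip.get_width(): finger opening in m.
- manip.get_grip_force(): force on a finger pad.
Only numpy, scipy, OpenCV 4.12 (cv2) and the standard library are available. Lean on these libraries where they do the work, as an engineer would, in place of code of your own. Each camera call takes 0.05 s, during which the arm holds its last target. There are 200 camera calls.

### The job

Pack up the order-desk kit: pull every marker out of the pen block and lay it flat in the long trough of the wooden tray, and stand the stapler in the tray's side pocket. Fold the jointed rule up segment by segment, starting at its free end: the end segment fully back onto the middle one, then the middle one onto the first, and only when everything is in the tray swing the folded rule fully home along the trough. Leave the sponge cup and the pliers where they lie.

Things in the scene. Friction and masses are not known exactly. Their poses are not given: they have to be found in the camera images.
- kit: Fixed plywood tray, 200 (x) by 172 mm (y), walls 6 mm thick, 46 mm high, floor 14 mm thick. Origin at table level under the middle of the trough; x along the trough away from the robot at yaw 0, z up. Trough inside: x -94..94, y -50..50 mm. Side pocket inside: x -94..94, y -110..-56 mm. A post at x 108, y 0 carries the jointed wooden rule.
- pivot0 (a point): Axis of the first rule joint, on the kit's post, at kit x 108, y 0, z 61 mm.
- trough (a point): Middle of the long trough's floor, 14 mm above the table; axes as the kit's.
- pocket (a point): Middle of the side pocket's floor, kit x 0, y -83, z 14 mm; axes as the kit's.
- rule_1 (a joint): Angle of the first rule segment about pivot0 (vertical): 0 = home (stop), above the trough from pivot0 towards kit -x; grows clockwise from above, to the kit's +y side. 175 mm from pivot0 to knob1; bar at 56..65 mm height. All segments: bars 24 mm wide, 9 mm thick, joints stay where left by friction of 0.6, 0.3, 0.1 N m (first, middle, end).
- rule_2 (a joint): Angle of the middle segment about knob1's axis; 0 = folded back onto the first segment (stop), grows clockwise seen from above. 140 mm from knob1 to knob2, bar at 67..76 mm height.
- rule_3 (a joint): Angle of the end segment about knob2's axis; 0 = folded back onto the middle segment (stop), grows counter-clockwise seen from above. 100 mm from knob2 to knob3, bar at 78..87 mm height.
- knob1 (a point): On the joint axis between the first and middle segments: a black upright round knob, 18 mm diameter, fixed to the first segment; its black part runs from 79 to 123 mm height, this point is at 106 mm. Moving it swings the first segment.
- knob2 (a point): On the axis between the middle and end segments: black knob, 18 mm diameter, fixed to the middle segment, from 90 to 123 mm height, this point at 106 mm. Moving it swings the middle segment.
- knob3 (a point): At the free end of the end segment: black knob, 18 mm diameter, fixed to it, from 87 to 123 mm height, this point at 106 mm. When all is folded the knobs stand in one line, from pivot0: knob2 at 35, knob3 at 135, knob1 at 175 mm.
- pen_block: Fixed wooden block, 112 x 112 x 70 mm, with four upright square wells, 23 mm wide and 56 mm deep, at x, y = +-27.5 mm. Origin at the centre of its underside, z up.
- marker_a: Felt marker with black rings, barrel 138 mm long, 17 x 18 mm across, 28 g. Origin at the centre of its foot end (the end down in the well at the start), z along the barrel towards its top end. At the start it stands upright in a well (may lean a few degrees), top about 153 mm above the table. Some markers may be absent.
- marker_b: Felt marker with red rings, same shape and axes as marker_a.
- marker_c: Felt marker with green rings, same shape and axes as marker_a.
- marker_d: Felt marker with black rings, same shape and axes as marker_a.
- marker_a_top (a point): Centre of the top end of marker_a, 138 mm along its z from its origin.
- marker_b_top (a point): Centre of the top end of marker_b, 138 mm along its z from its origin.
- marker_c_top (a point): Centre of the top end of marker_c, 138 mm along its z from its origin.
- marker_d_top (a point): Centre of the top end of marker_d, 138 mm along its z from its origin.
- stapler: Red desk stapler standing on the table, 136 (x) x 37 (y) x 50 mm, 240 g, rigid (its arm does not move). Origin in the middle of its underside, z up. Base 37 mm wide to 10 mm height; the red arm, from 30 to 50 mm height, is 28 mm wide: grip across it.
- side_pliers: Orange pliers lying on the table, 142 x 41 x 12 mm; bystander. Origin centre of underside.
- sponge_cup: Round black sponge cup, 63 mm diameter, 18 mm high; bystander. Origin centre of underside.
There are look-alikes about, which are no part of the job. What is meant by the marker_b is not white, and is the larger of those in its own colour.

How it is judged:
On the way, in this order (a step that is already met when the one before it is completed fails the run):
1. the end segment is folded back onto the middle one while the middle and first segments are still open (value of joint rule_3 below 0.12 rad and value of joint rule_2 above 0.7 rad and value of joint rule_1 above 0.6 rad), for 0.2 s.
2. end and middle segments are folded onto the first, which is still swung out, and all markers and the stapler are in the tray (value of joint rule_3 below 0.15 rad and value of joint rule_2 below 0.12 rad and value of joint rule_1 above 0.6 rad and x of marker_a in the frame of kit between -0.096 and 0.096 m and y of marker_a in the frame of kit between -0.05 and 0.05 m and z of each of marker_a, marker_a_top, marker_b, marker_b_top, marker_c, marker_c_top, marker_d, marker_d_top in the frame of kit below 0.056 m and x of marker_a_top in the frame of kit between -0.096 and 0.096 m and y of marker_a_top in the frame of kit between -0.05 and 0.05 m and x of marker_b in the frame of kit between -0.096 and 0.096 m and y of marker_b in the frame of kit between -0.05 and 0.05 m and x of marker_b_top in the frame of kit between -0.096 and 0.096 m and y of marker_b_top in the frame of kit between -0.05 and 0.05 m and x of marker_c in the frame of kit between -0.096 and 0.096 m and y of marker_c in the frame of kit between -0.05 and 0.05 m and x of marker_c_top in the frame of kit between -0.096 and 0.096 m and y of marker_c_top in the frame of kit between -0.05 and 0.05 m and x of marker_d in the frame of kit between -0.096 and 0.096 m and y of marker_d in the frame of kit between -0.05 and 0.05 m and x of marker_d_top in the frame of kit between -0.096 and 0.096 m and y of marker_d_top in the frame of kit between -0.05 and 0.05 m and x of stapler in the frame of kit between -0.094 and 0.094 m and y of stapler in the frame of kit between -0.11 and -0.056 m and z of stapler in the frame of pocket below 0.008 m and angle between stapler's own z axis and vertical below 0.175 rad), for 0.2 s.
3. the folded rule is swung home along the trough (value of joint rule_1 below 0.12 rad), for 0.2 s.
At the end, for the whole second after the job is handed in: Rule joints folded: first under 0.12 rad, others under 0.15. Each marker present lies with both its ends inside the trough and under 56 mm high. The stapler stands within 10 degrees of upright in the side pocket, within 8 mm of its floor. All at rest (value of joint rule_1 below 0.12 rad and value of joint each of rule_2, rule_3 below 0.15 rad and x of marker_a in the frame of kit between -0.096 and 0.096 m and y of marker_a in the frame of kit between -0.05 and 0.05 m and z of each of marker_a, marker_a_top, marker_b, marker_b_top, marker_c, marker_c_top, marker_d, marker_d_top in the frame of kit below 0.056 m and x of marker_a_top in the frame of kit between -0.096 and 0.096 m and y of marker_a_top in the frame of kit between -0.05 and 0.05 m and x of marker_b in the frame of kit between -0.096 and 0.096 m and y of marker_b in the frame of kit between -0.05 and 0.05 m and x of marker_b_top in the frame of kit between -0.096 and 0.096 m and y of marker_b_top in the frame of kit between -0.05 and 0.05 m and x of marker_c in the frame of kit between -0.096 and 0.096 m and y of marker_c in the frame of kit between -0.05 and 0.05 m and x of marker_c_top in the frame of kit between -0.096 and 0.096 m and y of marker_c_top in the frame of kit between -0.05 and 0.05 m and x of marker_d in the frame of kit between -0.096 and 0.096 m and y of marker_d in the frame of kit between -0.05 and 0.05 m and x of marker_d_top in the frame of kit between -0.096 and 0.096 m and y of marker_d_top in the frame of kit between -0.05 and 0.05 m and x of stapler in the frame of kit between -0.094 and 0.094 m and y of stapler in the frame of kit between -0.11 and -0.056 m and z of stapler in the frame of pocket below 0.008 m and angle between stapler's own z axis and vertical below 0.175 rad and linear speed of each of stapler, marker_a, marker_b, marker_c, marker_d below 0.02 m/s); the robot touches nothing.
It fails at once if the sponge cup or pliers pushed more than 3 cm (distance of any of sponge_cup, side_pliers from where it was at the start of the episode above 0.03 m).
Of marker_a, marker_b, marker_c, marker_d only 2 to 4 are there at a start; the rules pass over those that are not, and their reading is None.
At some moment in a run one of stapler may be knocked a few centimetres aside while the robot is not near it.
Once in a run the grip may slacken for a moment while it holds something.
It also fails if it takes over 208 s, if anything falls off the work surface, if the arm or the gripper's body presses on something with over 40 N, if the wrist force passes 120 N, or if a joint passes its speed limit or range.

## Working session

There is one attempt and no reset: what is moved stays moved. The work goes in short steps, each a Python script; the robot and the scene stay as the last script left them, time stands still between calls to the robot, and variables do not carry over. Pictures are saved under pics/ and viewed, at most 14 in all, crops included, and the job is handed in when it is done.

```bash
mkdir -p pics
cat > h.py <<'E'
import numpy as np, cv2
from rig import manip as m
from scipy.spatial.transform import Rotation as R
def shot(name, fn=None):
    if name=='wrist':
        p=np.array(m.get_position()); r=R.from_rotvec(m.get_ee_rot()).as_matrix()
    c=m.camera(name)
    if name=='wrist':
        T=np.eye(4);T[:3,:3]=r;T[:3,3]=p; c['cam_to_world']=T@np.array(c['mount'])
    c['cam_to_world']=np.array(c['cam_to_world'])
    if fn: cv2.imwrite('pics/'+fn+'.png',cv2.cvtColor(c['image'],cv2.COLOR_RGB2BGR))
    return c
def ray(c,u,v):
    d=np.array([(u-c['cx'])/c['fx'],(v-c['cy'])/c['fy']]); s=d.copy()
    for _ in range(20): s=d/(1+c['k1']*(s@s))
    T=c['cam_to_world']; return T[:3,3], T[:3,:3]@np.array([s[0],s[1],1])
def onz(c,u,v,z):
    o,d=ray(c,u,v); return o+d*(z-o[2])/d[2]
def proj(c,P):
    T=np.linalg.inv(c['cam_to_world']); q=T[:3,:3]@np.array(P)+T[:3,3]; s=q[:2]/q[2]; s=s*(1+c['k1']*(s@s))
    return np.array([s[0]*c['fx']+c['cx'],s[1]*c['fy']+c['cy']])
def tri(a,ua,b,ub):
    (o1,d1),(o2,d2)=ray(a,*ua),ray(b,*ub)
    d1=d1/np.linalg.norm(d1);d2=d2/np.linalg.norm(d2)
    A=np.stack([d1,-d2],1); t=np.linalg.lstsq(A,o2-o1,rcond=None)[0]
    p,q=o1+t[0]*d1,o2+t[1]*d2; return (p+q)/2,np.linalg.norm(p-q)
def down(yaw): # tool z down, tool y (closing) at angle yaw in world
    y=np.array([np.cos(yaw),np.sin(yaw),0]);z=np.array([0,0,-1.]);x=np.cross(y,z)
    return R.from_matrix(np.stack([x,y,z],1)).as_rotvec()
E
python3 - <<'E'
from h import *
for n in ['top','side','wrist']:
    c=shot(n,n+'0'); print(n,c['cam_to_world'][:3].round(3).tolist(),c['fx'],c['k1'],c['cx'],c['cy'])
    if n=='wrist':print(c['mount'])
print(m.get_ee_rot(), m.get_time())
E
```

```text
top [[0.001, -0.99, 0.142, 0.382], [-1.0, 0.001, 0.012, -0.137], [-0.012, -0.142, -0.99, 1.335]] 544.4966410580358 -0.04397186859594872 281.1272483953677 211.59965411117724
side [[0.972, -0.104, 0.21, 0.394], [-0.234, -0.485, 0.843, -0.855], [0.015, -0.868, -0.496, 0.56]] 413.2414575561654 0.0336209092551068 283.27605118280206 207.43271087891247
wrist [[0.403, -0.881, -0.246, 0.313], [-0.915, -0.389, -0.108, -0.545], [-0.0, 0.268, -0.963, 0.373]] 298.7927190476426 -0.036051337750485656 282.45086239530474 211.1233351703324
[[ 4.86889761e-04 -9.63327798e-01 -2.68326885e-01  6.69746560e-02]
 [ 9.99999092e-01  1.31826819e-04  1.34126284e-03  2.54109423e-04]
 [-1.25670310e-03 -2.68327294e-01  9.63326987e-01 -1.47200448e-01]
 [ 0.00000000e+00  0.00000000e+00  0.00000000e+00  1.00000000e+00]]
[-3.07311504e+00 -6.46682418e-01  3.76141787e-04] 0.15
```

View pics/top0.png

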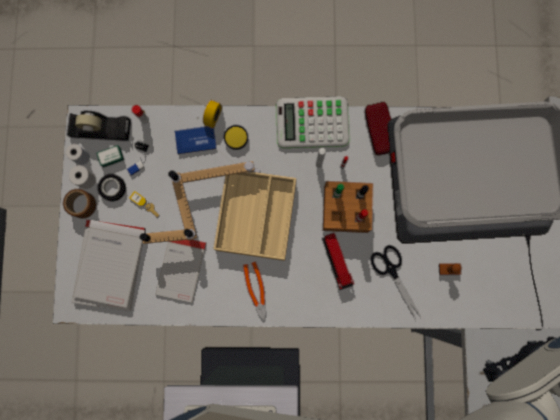

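View pics/side0.png

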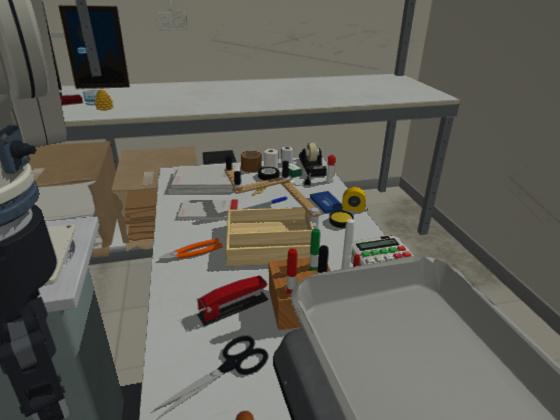

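Top view: tray at (257,215), rule knobs at (173,175), (188,233), (145,238), pen block at (348,206), markers green (340,188), black (363,191), red (364,214), stapler (338,261), pliers (256,290), cup (236,137) maybe. I need enlarged crops.

Run:
```python
import cv2,numpy as np
a=cv2.imread('pics/top0.png');b=cv2.imread('pics/side0.png')
x=cv2.resize(a[140:300,130:390],None,fx=3,fy=3,interpolation=cv2.INTER_CUBIC)
cv2.imwrite('pics/t1.png',x)
y=cv2.resize(b[140:340,150:400],None,fx=3,fy=3,interpolation=cv2.INTER_CUBIC);cv2.imwrite('pics/s1.png',y)
```

```text
(no output)
```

View pics/t1.png

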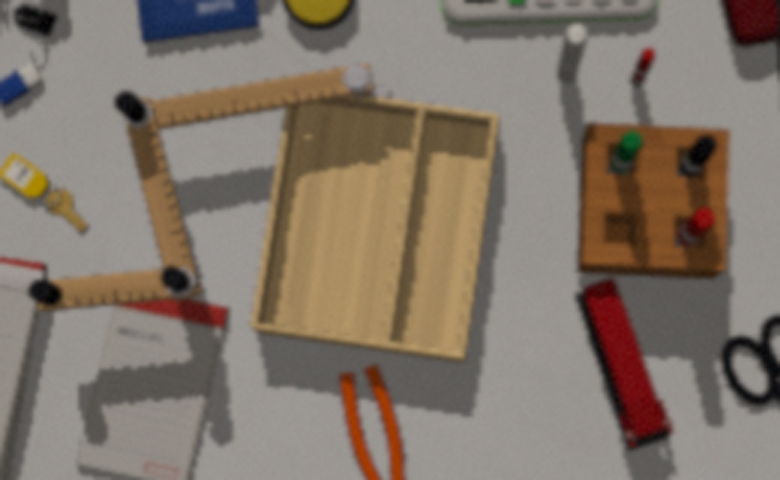

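View pics/s1.png

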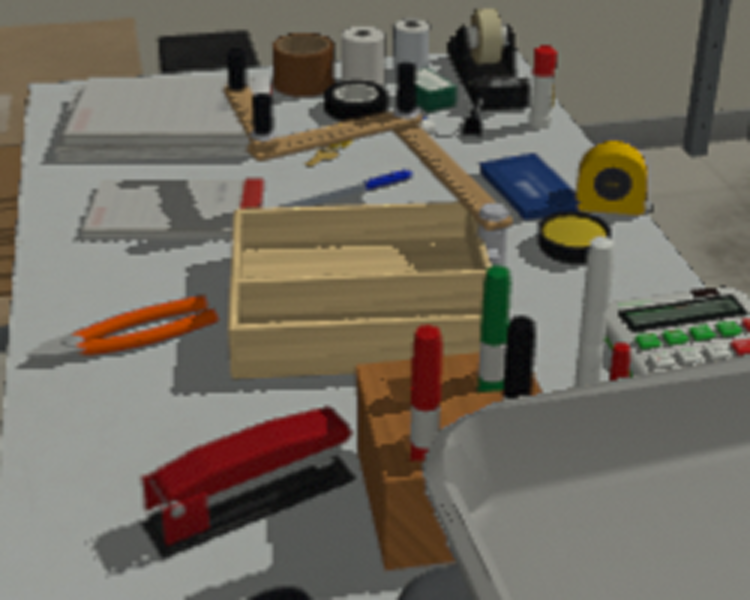

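Crops show three markers: green (628,145 in the top crop), black (700,150) and red (700,220). The near-left well is empty. The white pen and the small red one stand outside the block, so they are look-alikes. The post is at (358,78), and the knob tops are at (127,100), (173,275) and (40,290). Next I triangulate from these.

Run:
```python
from h import *
t=shot('top');s=shot('side')
T=lambda p:(p[0]/3+130,p[1]/3+140)
S=lambda p:(p[0]/3+150,p[1]/3+140)
P={}
for n,a,b in [('knob1',(126,99),(407,67)),('knob2',(172,273),(262,99)),('knob3',(39,289),(236,54)),('green',(632,140),(497,270)),('red',(707,215),(428,330)),('black',(706,145),(520,321)),('post',(357,77),(493,212))]:
    p,e=tri(t,T(a),s,S(b));P[n]=p;print(n,p.round(3),e.round(3))
print([np.linalg.norm(P[a][:2]-P[b][:2]).round(3) for a,b in [('post','knob1'),('knob1','knob2'),('knob2','knob3')]])
for n,c in [('knob1',(126,99)),('knob2',(172,273)),('knob3',(39,289))]: P[n]=onz(t,*T(c),.123);print(n,P[n].round(3))
# tray outer corners near-left, near-right, far-right
for c in [(254,326),(464,356),(497,115),(292,101)]: print('tray',onz(t,*T(c),.046).round(3))
for c in [(590,125),(728,130),(725,272),(583,270)]: print('blk',onz(t,*T(c),.07).round(3))
for c in [(585,288),(620,283),(668,430),(634,437)]: print('stap',onz(t,*T(c),.05).round(3))
```

```text
knob1 [0.645 0.128 0.118] 0.001
knob2 [0.511 0.09  0.117] 0.003
knob3 [0.5   0.19  0.117] 0.0
green [ 0.607 -0.254  0.151] 0.001
red [ 0.55  -0.307  0.152] 0.002
black [ 0.603 -0.308  0.151] 0.0
post [ 0.674 -0.044  0.064] 0.001
[np.float64(0.175), np.float64(0.139), np.float64(0.101)]
knob1 [0.645 0.127 0.123]
knob2 [0.512 0.089 0.123]
knob3 [0.5   0.189 0.123]
tray [0.478 0.037 0.046]
tray [ 0.454 -0.129  0.046]
tray [ 0.647 -0.156  0.046]
tray [0.659 0.009 0.046]
blk [ 0.634 -0.229  0.07 ]
blk [ 0.63  -0.337  0.07 ]
blk [ 0.518 -0.333  0.07 ]
blk [ 0.519 -0.222  0.07 ]
stap [ 0.507 -0.225  0.05 ]
stap [ 0.511 -0.253  0.05 ]
stap [ 0.396 -0.288  0.05 ]
stap [ 0.391 -0.262  0.05 ]
```

```bash
cat >> h.py <<'E'
K1=np.array([.645,.1275]);K2=np.array([.5115,.0895]);K3=np.array([.500,.1895]);P0=np.array([.674,-.044])
KO=np.array([.568,-.029]);KY=-.142
def kit(x,y): c,s=np.cos(KY),np.sin(KY); return KO+np.array([c*x-s*y,s*x+c*y])
def ang(a,b): d=np.array(b)-a; return np.arctan2(d[1],d[0])
def swing(c,k,th1,z=.114,rate=.12,n=8,flip=0):
    """grip knob at k, swing about c to world angle th1; gripper closing tangentially"""
    th=ang(c,k); r=np.hypot(*(k-c)); fl=flip*np.pi+np.pi/2
    m.command_gripper(.045,20)
    m.move_to([*k,.21],down(th+fl)); m.servo_line([*k,z],rate=.12)
    m.command_gripper(0.0,20)
    print('grip w',m.get_width(),np.array(m.get_position()).round(4),np.array(m.get_contact_force()).round(1))
    for a in np.linspace(th,th1,n+1)[1:]:
        m.servo_line([*(c+r*np.array([np.cos(a),np.sin(a)])),z],down(a+fl),rate=rate)
        print(np.array(m.get_contact_force()).round(1),m.get_width().__round__(4),end=' ')
    m.command_gripper(.045); m.servo_line([*(c+r*np.array([np.cos(th1),np.sin(th1)])),.21],rate=.2)
    print('t',m.get_time())
E
python3 - <<'E'
from h import *
# choose flip by IK on start/end
for c,k,t1 in [(K2,K3,ang(K2,K1)),(K1,K2,ang(K1,P0)),(P0,K1,np.pi+KY)]:
  for f in (0,1):
    th=ang(c,k);r=np.hypot(*(k-c));o=[]
    for a in (th,(th+t1)/2,t1):
        for z in (.114,.21):
            q=m.solve_ik([*(c+r*np.array([np.cos(a),np.sin(a)])),z],down(a+np.pi/2+f*np.pi)); o.append(None if q is None else round(q[5],2))
    print(f,th,t1,o)
E
```

```text
0 1.6852933535623462 0.2773100502237574 [None, None, np.float64(-2.28), np.float64(-2.28), np.float64(-1.68), np.float64(-1.68)]
1 1.6852933535623462 0.2773100502237574 [np.float64(0.23), np.float64(0.23), np.float64(0.87), np.float64(0.87), np.float64(1.46), np.float64(1.46)]
0 -2.864282603366036 -1.403284704817816 [np.float64(1.44), np.float64(1.44), np.float64(0.56), np.float64(0.56), np.float64(-0.2), np.float64(-0.2)]
1 -2.864282603366036 -1.403284704817816 [np.float64(-1.7), np.float64(-1.7), None, None, None, None]
0 1.738307948771977 2.999592653589793 [None, None, np.float64(2.46), np.float64(2.46), np.float64(1.65), np.float64(1.65)]
1 1.738307948771977 2.999592653589793 [np.float64(0.01), np.float64(0.01), np.float64(-0.68), np.float64(-0.68), np.float64(-1.49), np.float64(-1.49)]
```

Run:
```python
from h import *
swing(K2,K3,ang(K2,K1)+.01,flip=1)
p=m.get_position(); m.servo_line([p[0]-.06,p[1]-.05,.27],rate=.25)
c=shot('wrist','w1'); 
for P in (K1,K2,K2+.1*(K1-K2)/.14): print(proj(c,[*P,.123]).round())
```

```text
grip w 0.015761950876512953 [0.5004 0.1897 0.1146] [-1.4  1.2  4.6]
[1.3 1.5 5.3] 0.016 [1.5 1.3 6.4] 0.0158 [1.8 0.9 7.2] 0.0157 [ 0.6 -0.3  7.5] 0.016 [1.2 0.  6.1] 0.0157 [ 0.2 -0.3  7.1] 0.0158 [ 0.9 -1.3  7.6] 0.0158 [ 0.1 -2.4  6.8] 0.0161 t 8.4917
[249.  79.]
[252. 224.]
[250. 124.]
```

View pics/w1.png

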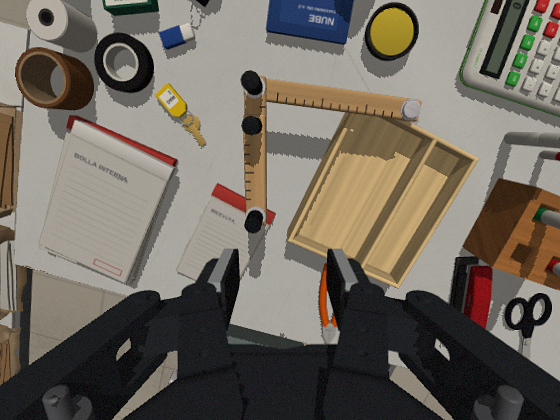

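The end segment is folded: knobs at (251,80), (252,125) and (254,220) stand in line. Next is the middle segment, then a wrist look over the block.

Run:
```python
from h import *
swing(K1,K2,ang(K1,P0)-.01,flip=0)
m.move_to([.50,-.19,.33],down(np.pi/2))
c=shot('wrist','w2')
u=(K1-P0)/.175
for n,P in [('k1',K1),('k2',P0+.035*u),('k3',P0+.135*u)]: print(n,proj(c,[*P,.123]).round())
for n,P in [('g',(.607,-.254)),('r',(.55,-.307)),('k',(.603,-.308))]: print(n,proj(c,[*P,.152]).round())
print(m.get_joint_positions())
# tilted place IK
for ty in (.9,1.05,1.2):
  for y in (-.03,0,.03):
    for f in (1,-1):
      Rk=R.from_euler('z',KY); yv=Rk.apply([0,f,0]); z=Rk.apply([np.sin(ty),0,-np.cos(ty)]); x=np.cross(yv,z)
      o=R.from_matrix(np.stack([x,yv,z],1)).as_rotvec()
      q=m.solve_ik([*kit(-.03,y),.09],o); print(ty,y,f,None if q is None else np.round(q,2))
```

```text
grip w 0.01604757029126258 [0.512  0.0897 0.1147] [-0.8  0.1  5.3]
[ 1.6 -2.3  6.6] 0.0158 [ 0.7 -2.2  6.6] 0.0161 [ 1.5 -0.9  7.5] 0.0162 [ 2.  -0.2  7.7] 0.0157 [2.4 0.1 6.9] 0.016 [1.3 1.1 8.9] 0.016 [2.  0.2 6.9] 0.016 [2.3 0.2 7.9] 0.0154 t 14.9083
k1 [515. 292.]
k2 [415. 309.]
k3 [487. 297.]
g [230. 279.]
r [182. 235.]
k [185. 276.]
[-3.84864314e-01  1.81965000e-01  1.72074290e+00  8.98724576e-05
  1.23992593e+00 -1.95548801e+00]
0.9 -0.03 1 [-0.11  0.62  2.42  3.18  0.8   1.57]
0.9 -0.03 -1 [-0.11  0.62  2.42  3.18  0.8  -1.58]
0.9 0 1 [-0.01  0.62  2.42  3.29  0.8   1.55]
0.9 0 -1 [-0.01  0.62  2.42  3.29  0.8  -1.59]
0.9 0.03 1 [0.09 0.62 2.4  3.4  0.78 1.53]
0.9 0.03 -1 [ 0.09  0.62  2.4   3.4   0.78 -1.61]
1.05 -0.03 1 [-0.11  0.76  2.46  3.18  1.13  1.57]
1.05 -0.03 -1 [-0.11  0.76  2.46  3.18  1.13 -1.57]
1.05 0 1 [0.   0.76 2.45 3.28 1.12 1.58]
1.05 0 -1 [ 0.    0.76  2.45  3.28  1.12 -1.56]
1.05 0.03 1 [0.11 0.76 2.44 3.38 1.1  1.59]
1.05 0.03 -1 [ 0.11  0.76  2.44  3.38  1.1  -1.56]
1.2 -0.03 1 [-0.1   0.93  2.47  3.18  1.46  1.58]
1.2 -0.03 -1 [-0.1   0.93  2.47  3.18  1.46 -1.56]
1.2 0 1 [0.01 0.92 2.46 3.29 1.44 1.61]
1.2 0 -1 [ 0.01  0.92  2.46  3.29  1.44 -1.53]
1.2 0.03 1 [0.13 0.91 2.45 3.4  1.41 1.63]
1.2 0.03 -1 [ 0.13  0.91  2.45  3.4   1.41 -1.51]
```

View pics/w2.png

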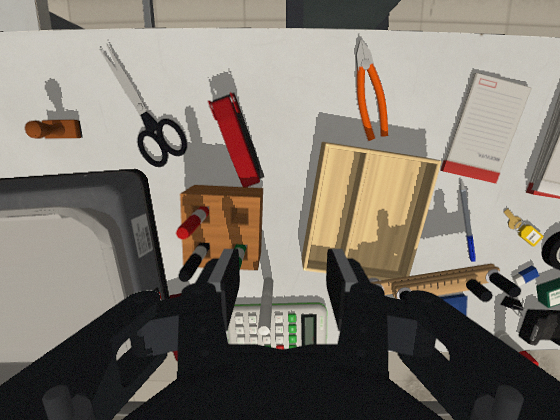

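The middle segment is folded (knobs near (478,290) and (507,285), in one line). The red top at (183,230) and black top at (187,272) match the predictions within 5 px. Tilting the tool forward would need a wrist flip, so I check tilting back towards the robot instead and do the red marker.

```bash
cat >> h.py <<'E'
def tiltrot(t,f): # tool tilted t back (pointing to kit -x), closing along kit y
    Rk=R.from_euler('z',KY); y=Rk.apply([0,f,0]); z=Rk.apply([-np.sin(t),0,-np.cos(t)])
    return R.from_matrix(np.stack([np.cross(y,z),y,z],1)).as_rotvec()
G=.118
def place_pose(y,t,f,foot=-.078):
    z=np.array([-np.sin(t),-np.cos(t)]); g=np.array([foot,.024])-z*G - z*.003
    return np.array([*kit(g[0],y),g[1]]),tiltrot(t,f)
def pick(xy,f):
    m.command_gripper(.042,40)
    m.move_to([*xy,.26],down(f*np.pi/2)); m.servo_line([*xy,.135],rate=.15)
    m.command_gripper(0,40); w=m.get_width()
    print('w',w,np.array(m.get_contact_force()).round(1))
    m.servo_line([*xy,.31],rate=.15); print('lifted w',m.get_width(),m.get_grip_force())
    return w
def put(y,f,t=.8):
    p,o=place_pose(y,t,f); m.move_to(p+[0,0,.13],o); print('over w',m.get_width())
    m.servo_line(p+[0,0,.004],rate=.12); print('F',np.array(m.get_contact_force()).round(1),m.get_width())
    m.command_gripper(.042); m.servo_line(p+[0,0,.14],rate=.2); print('t',m.get_time())
E
python3 - <<'E'
from h import *
for f in (1,-1):
  print(f,[np.round(m.solve_ik([*p,.135],down(f*np.pi/2))[5],2) for p in [(.607,-.254),(.55,-.307),(.603,-.308)]])
  for y in (-.028,0,.022):
    p,o=place_pose(y,.8,f); 
    for dz in (0,.13):
      q=m.solve_ik(p+[0,0,dz],o);print(p.round(3),None if q is None else np.round(q,2))
E
```

```text
1 [np.float64(-1.99), np.float64(-2.1), np.float64(-2.06)]
[ 0.573 -0.058  0.108] [-0.13  0.9   1.28  0.01  1.76 -1.56]
[ 0.573 -0.058  0.108] [-0.13  0.75  1.24  0.01  1.94 -1.56]
[ 0.577 -0.03   0.108] [-0.09  0.9   1.28  0.04  1.76 -1.53]
[ 0.577 -0.03   0.108] [-0.09  0.76  1.24  0.04  1.94 -1.52]
[ 0.58  -0.008  0.108] [-0.06  0.9   1.27  0.06  1.76 -1.51]
[ 0.58  -0.008  0.108] [-0.06  0.76  1.24  0.06  1.95 -1.49]
-1 [np.float64(1.16), np.float64(1.04), np.float64(1.08)]
[ 0.573 -0.058  0.108] [-0.13  0.9   1.28  0.01  1.76  1.58]
[ 0.573 -0.058  0.108] [-0.13  0.75  1.24  0.01  1.94  1.59]
[ 0.577 -0.03   0.108] [-0.09  0.9   1.28  0.04  1.76  1.61]
[ 0.577 -0.03   0.108] [-0.09  0.76  1.24  0.04  1.94  1.62]
[ 0.58  -0.008  0.108] [-0.06  0.9   1.27  0.06  1.76  1.64]
[ 0.58  -0.008  0.108] [-0.06  0.76  1.24  0.06  1.95  1.65]
```

Run:
```python
from h import *
pick((.55,-.307),1); put(-.028,1)
m.move_to([.49,-.06,.33],down(np.pi/2))
shot('wrist','w3');shot('side','s3')
```

```text
w 0.016178762333398305 [0.2 0.5 5.9]
lifted w 0.0159802949715381 40.2611643075943
over w 0.01620388215512601
F [ 0.8 -0.   0.2] 0.015898225863602896
t 23.4333
```

View pics/w3.png

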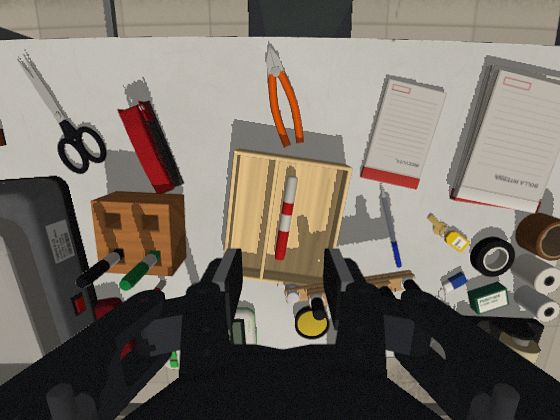

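The red marker lies flat in the trough at (285,217). Now black and green.

Run:
```python
from h import *
if pick((.603,-.308),1)>.012: put(.002,1)
if pick((.607,-.254),1)>.012: put(.026,1)
m.move_to([.42,-.16,.33],down(np.pi/2))
shot('wrist','w4')
```

```text
w 0.01603777501921768 [ 0.8 -0.1  5.5]
lifted w 0.016470577959833574 40.372445583343506
over w 0.01604579200843154
F [0.5 0.4 0.1] 0.015721556775146393
t 31.8
w 0.01618590132151327 [-0.3 -0.4  5.9]
lifted w 0.016056364061143736 40.296549797058105
over w 0.016125545032914204
F [-0.6  0.1  0.1] 0.016230953680693508
t 38.975
```

View pics/w4.png

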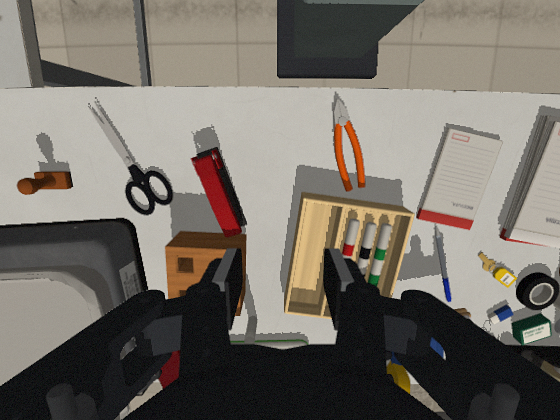

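All three markers lie in the trough (tops at (352,227), (369,230) and (385,228)). Next the stapler, which is at (217,190): measure it from two wrist places.

Run:
```python
from h import *
def red(c):
    h=cv2.cvtColor(c['image'],cv2.COLOR_RGB2HSV)
    k=(((h[...,0]<8)|(h[...,0]>172))&(h[...,1]>150)&(h[...,2]>50)).astype(np.uint8)
    k[cv2.getStructuringElement(0,(1,1))[0,0]*0:0]=0
    g=proj(c,[.45,-.257,.05]); k=cv2.morphologyEx(k,cv2.MORPH_OPEN,np.ones((3,3)))
    cs=cv2.findContours(k,0,1)[0]; cs=[x for x in cs if cv2.contourArea(x)>400]
    b=min(cs,key=lambda x:np.hypot(*(x.reshape(-1,2).mean(0)-g)))
    return b
L=[]
for i,p in enumerate([(.44,-.20,.33),(.52,-.29,.33)]):
    m.move_to(p,down(np.pi/2)); c=shot('wrist','st%d'%i); b=red(c)
    q=np.array([onz(c,u,v,.05)[:2] for u,v in b.reshape(-1,2)])
    r=cv2.minAreaRect((q*1000).astype(np.float32)); print(r)
    bx=cv2.boxPoints(r)/1000; print(bx.round(3).tolist()); L.append((c,bx))
# heights: triangulate matching corners (by nearest)
(c1,b1),(c2,b2)=L
for p in b1:
    j=np.argmin(np.hypot(*(b2-p).T)); P,e=tri(c1,proj(c1,[*p,.05]),c2,proj(c2,[*b2[j],.05])); print(P.round(3),e.round(4))
a=cv2.hconcat([cv2.imread('pics/st0.png')[80:300,100:400],cv2.imread('pics/st1.png')[80:300,200:500]]);cv2.imwrite('pics/st.png',a)
```

```text
((450.1402587890625, -255.23562622070312), (123.71343231201172, 35.969505310058594), 17.158037185668945)
[[0.38600000739097595, -0.25600001215934753], [0.3959999978542328, -0.29100000858306885], [0.5149999856948853, -0.2540000081062317], [0.5040000081062317, -0.2199999988079071]]
((451.736572265625, -258.3550109863281), (122.63431549072266, 29.302274703979492), 16.62055015563965)
[[0.3889999985694885, -0.2619999945163727], [0.3970000147819519, -0.28999999165534973], [0.5149999856948853, -0.2549999952316284], [0.5059999823570251, -0.22699999809265137]]
[ 0.386 -0.26   0.027] 0.0014
[ 0.397 -0.29   0.05 ] 0.0011
[ 0.515 -0.255  0.048] 0.0003
[ 0.511 -0.222  0.024] 0.003
```

View pics/st.png

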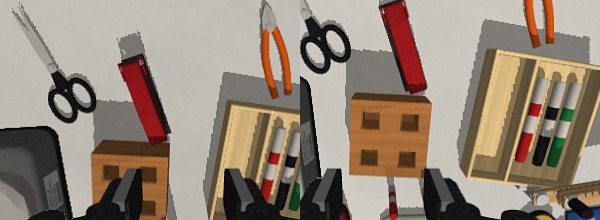

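```bash
cat > stap.py <<'E'
from h import *
xy=np.array([.452,-.2585]); yaw=.29
m.command_gripper(.06,90)
o=down(yaw+np.pi/2)
m.move_to([*xy,.18],o); m.servo_line([*xy,.055],rate=.1)
m.command_gripper(0,90); print('w',m.get_width(),np.array(m.get_contact_force()).round(1))
m.servo_line([*xy,.20],rate=.12); print('lift',m.get_width(),np.array(m.get_contact_force()).round(1))
k=kit(0,-.083); o=down(KY+np.pi/2)
m.move_to([*k,.20],o); print('over',m.get_width(),np.array(m.get_contact_force()).round(1))
shot('wrist','over'); shot('side','overs')
E
python3 stap.py; python3 -c "
import cv2
a=cv2.imread('pics/overs.png')[120:340,150:400];cv2.imwrite('pics/ov.png',cv2.hconcat([cv2.resize(a,(500,440)),cv2.resize(cv2.imread('pics/over.png')[100:320,200:350],(300,440))]))"
```

```text
w 3.328499131822373e-06 [-0.8  0.5  0.3]
lift -0.00018464246955848327 [-0.6 -0.   0.1]
over 6.0098278248539165e-06 [-0.7  0.1  1.3]
```

View pics/ov.png

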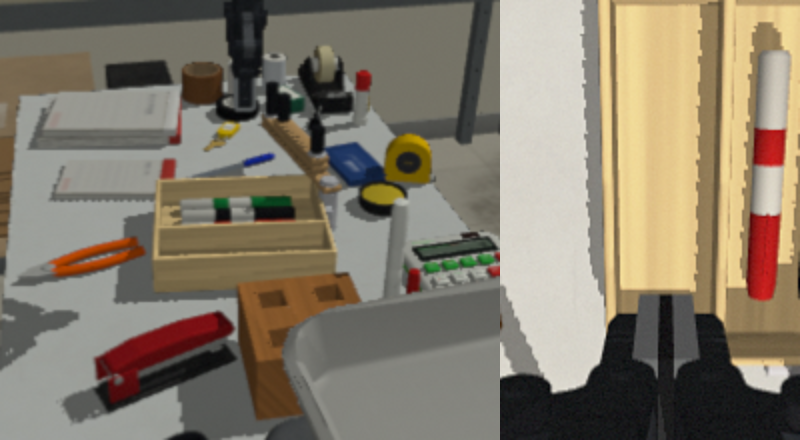

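The fingers closed on nothing: the stapler still stands at its place by the block, and the pocket is empty. I re-measure and grip lower.

```bash
python3 - <<'E'
from h import *
m.command_gripper(.06,90)
m.move_to((.52,-.29,.33),down(np.pi/2)); c=shot('wrist','st3')
h=cv2.cvtColor(c['image'],cv2.COLOR_RGB2HSV)
k=(((h[...,0]<8)|(h[...,0]>172))&(h[...,1]>150)&(h[...,2]>50)).astype(np.uint8)
k=cv2.morphologyEx(k,cv2.MORPH_OPEN,np.ones((3,3)))
g=proj(c,[.45,-.257,.05])
b=min([x for x in cv2.findContours(k,0,1)[0] if cv2.contourArea(x)>400],key=lambda x:np.hypot(*(x.reshape(-1,2).mean(0)-g)))
q=np.array([onz(c,u,v,.05)[:2] for u,v in b.reshape(-1,2)])
r=cv2.minAreaRect((q*1000).astype(np.float32)); print(r,cv2.boxPoints(r).round().tolist())
E
cat stap.py | head -3
```

```text
((451.27374267578125, -257.3802490234375), (122.42456817626953, 29.629165649414062), 18.117881774902344) [[388.0, -262.0], [398.0, -290.0], [514.0, -252.0], [505.0, -224.0]]
from h import *
xy=np.array([.452,-.2585]); yaw=.29
m.command_gripper(.06,90)
```

Run:
```python
from h import *
xy=np.array([.451,-.2575]); yaw=.30
m.command_gripper(.06,60)
o=down(yaw+np.pi/2)
m.move_to([*xy,.18],o)
for z in (.048,.043,.038):
    m.command_gripper(.06,60); m.servo_line([*xy,z],rate=.1)
    m.command_gripper(0,60); print(z,'w',m.get_width(),np.array(m.get_contact_force()).round(1))
    if m.get_width()>.015: break
if m.get_width()>.015:
    m.command_gripper(0,100); m.servo_line([*xy,.20],rate=.12); print('lift',m.get_width(),np.array(m.get_contact_force()).round(1))
print(m.get_time())
```

```text
0.048 w -0.00043209837997238695 [ 0.2 -0.6 -0.1]
0.043 w 0.021777655870505314 [-1.3  2.1  5.4]
lift 0.019677443485248476 [-0.8  0.3 -2.7]
53.925
```

Held, but near the arm's top edge (20 mm wide and slipping). I'll set it down and regrip deeper.

Run:
```python
from h import *
xy=np.array([.451,-.2575]); 
m.servo_line([*xy,.044],rate=.12); m.command_gripper(.05,60)
m.servo_line([*xy,.036],rate=.08); print(np.array(m.get_contact_force()).round(1))
m.command_gripper(0,60); print('w',m.get_width(),np.array(m.get_contact_force()).round(1))
m.command_gripper(0,90); m.servo_line([*xy,.17],rate=.12); print('lift',m.get_width(),np.array(m.get_contact_force()).round(1))
k=kit(0,-.083); 
m.servo_line([*k,.17],down(KY+np.pi/2),rate=.12); print('over',m.get_width(),np.array(m.get_contact_force()).round(1),m.get_time())
shot('side','ov2'); shot('wrist','ov2w')
a=cv2.imread('pics/ov2.png')[120:340,150:400];cv2.imwrite('pics/ov3.png',cv2.hconcat([cv2.resize(a,(500,440)),cv2.resize(cv2.imread('pics/ov2w.png')[100:320,200:350],(300,440))]))
```

```text
[ 0.6 -0.1 -0.6]
w 0.02465780115243984 [-1.1 -0.2  3. ]
lift 0.02347762947989827 [ 0.  -0.6 -1.5]
over 0.023323555376458277 [ 0.3 -0.7 -2.5] 59.5083
```

View pics/ov3.png

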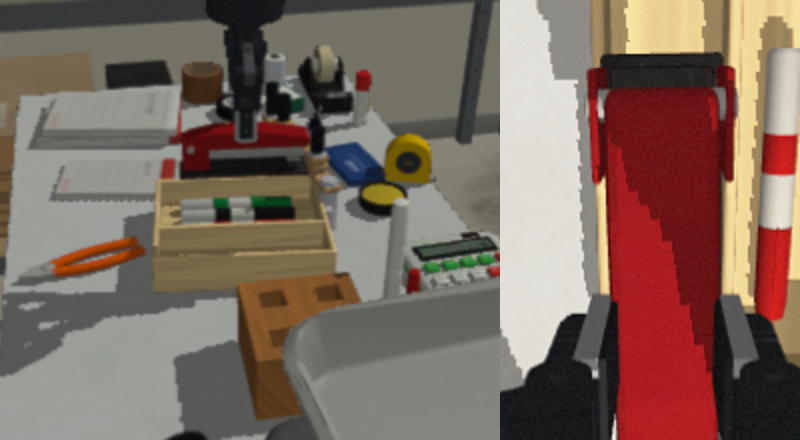

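The stapler is held level over the pocket, arm at (247,130) in the crop. Lower it with force checks and release.

Run:
```python
from h import *
k=kit(0,-.083)
for z in (.10,.075,.068,.062,.058,.055,.052):
    m.servo_line([*k,z],rate=.06); F=np.array(m.get_contact_force()); print(z,F.round(1),round(m.get_width(),4))
    if F[2]>4 or np.hypot(*F[:2])>12: break
m.command_gripper(.036); print(np.array(m.get_contact_force()).round(1)); m.servo_line([*k,.20],rate=.1)
m.move_to([.40,-.19,.36],down(np.pi/2)); c=shot('wrist','fin1'); s=shot('side','fin1s')
a=cv2.imread('pics/fin1s.png')[120:340,150:400];cv2.imwrite('pics/f1.png',cv2.hconcat([cv2.resize(a,(400,352)),cv2.resize(cv2.imread('pics/fin1.png')[100:380,250:530],(352,352))]))
print(m.get_time())
for n,p in [('pocket corners',(-.094,-.11)),('',(.094,-.056))]: print(proj(c,[*kit(*p),.046]).round())
```

```text
0.1 [-0.6 -0.8 -3.3] 0.0237
0.075 [ 0.1  0.5 -3. ] 0.0234
0.068 [-0.5  0.4 -2.8] 0.0233
0.062 [-0.4 -0.3 -2.8] 0.0232
0.058 [ 0.8 -0.4 -3.1] 0.023
0.055 [-0.2  0.6 -2.6] 0.0235
0.052 [ 0.1  0.2 -2. ] 0.023
[-0.7  1.  -0.5]
65.7167
[324. 211.]
[335. 316.]
```

View pics/f1.png

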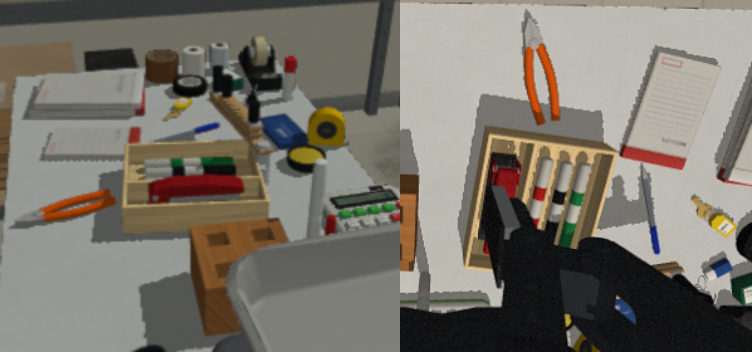

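The stapler stands in the pocket and the markers are in the trough. Next I check the folded knobs numerically in the top view, then swing home.

```bash
cat > kn.py <<'E'
from h import *
def knobs(c,exp):
    g=cv2.cvtColor(c['image'],cv2.COLOR_RGB2GRAY); k=(g<45).astype(np.uint8); out=[]
    n,l,st,ce=cv2.connectedComponentsWithStats(k)
    for P in exp:
        u=proj(c,[*P,.112]); i=1+np.argmin(np.hypot(*(ce[1:]-u).T)); out.append(onz(c,*ce[i],.112)[:2]); print(u.round(1),ce[i].round(1),st[i,4],out[-1].round(3))
    return out
E
python3 - <<'E'
from kn import *
c=shot('top','t5'); u=(K1-P0)/np.hypot(*(K1-P0))
k=knobs(c,[P0+.035*u,P0+.135*u,K1])
E
```

```text
[232.4 163.8] [232.4 164.4] 39 [ 0.667 -0.01 ]
[189.6 171. ] [189.8 171.9] 51 [0.649 0.088]
[172.9 173.8] [173.3 174.8] 53 [0.643 0.127]
```

Run:
```python
from kn import *
m.move_to([.50,.05,.30],down(np.pi/2))
swing(P0,K1,np.pi+KY-.005,flip=1,n=10)
m.servo_line([.36,.02,.30],rate=.25); m.move_to([.252,-.45,.30],down(np.pi/2))
c=shot('top','t6'); shot('side','s6'); u=np.array([np.cos(np.pi+KY),np.sin(np.pi+KY)])
k=knobs(c,[P0+.035*u,P0+.135*u,P0+.175*u])
print([round(np.pi+KY-ang(P0,p)%(2*np.pi),3) for p in k],m.get_time())
a=cv2.imread('pics/t6.png')[120:320,140:400];b=cv2.imread('pics/s6.png')[140:340,150:400]
cv2.imwrite('pics/f6.png',cv2.resize(cv2.hconcat([a,b]),None,fx=1.5,fy=1.5,interpolation=cv2.INTER_CUBIC))
```

```text
grip w 0.015867229592722604 [0.6454 0.1276 0.1149] [-0.5  0.4  5. ]
[-2.9 -0.2  7. ] 0.0158 [-2.9 -0.4  7.7] 0.0158 [-4.1  0.2  7.9] 0.0161 [-4.  -0.2  8.9] 0.0158 [-5.3 -0.3  8.4] 0.0163 [-5.  -1.4 10.4] 0.0159 [-4.7 -0.4 10.8] 0.0159 [-5.7 -1.3 10.9] 0.0159 [-6.6 -2.5 11.7] 0.0158 [-6.3 -2.3 12.8] 0.0156 t 74.1Traceback (most recent call last):
  File "<stdin>", line 4, in <module>
rig.IKError: the arm cannot take that pose within its joint ranges
```

Run:
```python
from kn import *
p=m.get_position(); m.servo_line([p[0],p[1],.30],rate=.2); m.set_joints([-1.175, 0.423, 1.63, 0, 1.089, -0.019])
c=shot('top','t6'); shot('side','s6'); u=np.array([np.cos(np.pi+KY),np.sin(np.pi+KY)])
k=knobs(c,[P0+.035*u,P0+.135*u,P0+.175*u])
print([round(np.pi+KY-ang(P0,p)%(2*np.pi),3) for p in k],m.get_time())
a=cv2.imread('pics/t6.png')[120:320,140:400];b=cv2.imread('pics/s6.png')[140:340,150:400]
cv2.imwrite('pics/f6.png',cv2.resize(cv2.hconcat([a,b]),None,fx=1.5,fy=1.5,interpolation=cv2.INTER_CUBIC))
```

```text
[245.1 176.1] [245.  176.5] 44 [ 0.638 -0.039]
[238.4 218.9] [237.7 219.3] 54 [ 0.539 -0.023]
[235.7 236.3] [235.6 236.6] 48 [ 0.5   -0.019]
[np.float64(0.005), np.float64(0.011), np.float64(0.001)] 77.4583
```

View pics/f6.png

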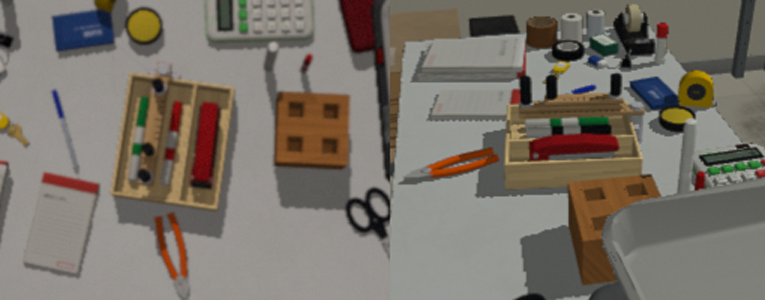

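The rule is home with its knobs in line, angles about 0.01 rad. The markers and stapler are in the tray, and the pliers and cup have not moved. Handing in.

```bash
python3 -c "
from rig import manip as m
print(m.sign_off())"
```

```text
the job is handed in; nothing more can be done
None
```

The job is handed in at about 77 s: all three markers present (red, black, green) lie in the trough, the stapler stands in the side pocket, the rule is folded and swung home, and the cup and pliers were left where they lay. The hand-in call returned no verdict, so the result rests on my last camera check.

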